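Latch the board tester's tray in its drawn-out position

TASK

Draw the board tester's tray out towards the front to its stop, lifting the gravity latch bar on the tray's side over the upright tooth of the keeper, and let the bar drop fully into the notch so that the tray is locked out. Then let go, and leave the other things on the bench where they are.

Things in the scene. Friction and masses are not known exactly. Their poses are not given: they have to be found in the camera images.
- tester: Board tester, fixed on the bench: grey base plate (x -225 to +215, y -140 to +150 mm, 10 mm thick) with a white housing (200 deep, 188 wide, 130 mm high, heatsink on top) on its rear. Origin on the bench under the housing's front edge; x points into the housing, away from the robot; the tray comes out along -x; y to the left, z up. The latch bar and its keeper lie along y = +100 mm. Yaw up to 0.22 rad.
- guard_tube (a point): Guard frame fixed to the tester: point on the axis of its front steel tube (diameter 22 mm, along y from -100 to +150 mm, 238 mm above the bench), right above the latch bar's front end; a second like tube 60 mm further back. They bar an upright gripper from the bar while the tray is in: lean it back towards the robot about 30 degrees (25 to 45), fingers forward and down, to come in under the front tube.
- keeper_strip (a point): Fixed point on the base plate; axes as the tester's. The keeper, a fixed steel strip 20 mm wide along x, stands here. Heights above the bench, going out along -x: rail 32 mm (the bar's foot slides on it); tooth 50 mm, 12 mm thick; notch floor 18 mm, 24 mm long; end stop 72 mm, 12 mm thick. It is clamped anew each time: the notch's middle lies up to 18 mm either way of this point along x; see or feel it.
- tray (a joint): How far the tray is out, m: 0 fully in, growing towards -x. Flat aluminium tray 165 mm wide with a green board; friction about 1.5 N. Starts at 0 to 0.008. The bar's foot meets the tooth at 0.047 to 0.082 (as the keeper stands), and when lifted over it meets the end stop, which is the tray's stop, 0.035 further; the end stop is too tall to be lifted over. Once down in the notch it has some mm of play.
- latch_bar (a joint): Latch bar's angle about its pivot, rad, positive with the front end raised; it falls by its own weight (about 0.25 kg). 0.00: foot on the notch floor, bar level, locked. 0.13: foot on the rail, as at the start. 0.28: foot just clear of the tooth's top. 0.41: highest.
- bar_grip (a point): Where to take the latch bar, middle of its free front end: steel beam 165 long, 12 thick (along y), 26 mm high; its tip is 12 mm ahead. It is pivoted on the tray's left side and travels with it, so it also pulls the tray. 105 mm above the bench when level, 123 mm at the start. Axes: x along the bar to the rear, y across, z up, tilting with the bar. The pivot is 146 mm along x and 51 mm down.
- bar_foot (a point): Lowest point of the latch bar's lug (12 mm long in x, 10 thick, rounded foot), which hangs from the beam and goes into the notch: 110 mm before and 36 mm below the pivot, 36 mm behind and 87 mm below bar_grip, in the bar's axes.
- multimeter: Bystander: grey hand multimeter 150 x 75 x 36 mm lying left of the tester. Origin: middle of its underside.
- parts_bin: Bystander: grey open parts bin 130 x 90 x 50 mm right of the tester. Origin: middle of its underside.
- spool: Bystander: white spool, diameter 64, 50 mm high, on the bench in front. Origin: middle of its underside.
- screwdriver: Bystander: screwdriver 190 mm long lying on the bench in front. Origin at mid length, underside.
- mug: Bystander: white mug, diameter 80, 90 mm high, on the left. Origin: middle of its underside.
- adapter: Bystander: black mains adapter 110 x 55 x 34 mm on the bench at front left. Origin: middle of its underside.

How it is judged (in metres and radians):
On the way:
1. the latch bar is lifted higher than the keeper's tooth (value of joint latch_bar above 0.275 rad), for 0.1 s.
At the end, for the whole second after the job is handed in: the tray is drawn out (more than 65 mm) and at rest, and the latch bar lies fully in the notch between tooth and end stop (bar angle below 0.04 rad) (value of joint latch_bar below 0.04 rad and value of joint tray above 0.065 m and velocity of joint tray between -0.01 and 0.01 m/s); the robot touches nothing.
It fails at once if a bystander is moved by more than 30 mm (distance of any of multimeter, parts_bin, spool, screwdriver, mug, adapter from where it was at the start of the episode above 0.03 m).
It also fails if it takes over 42 s, if anything falls off the work surface, if the arm or the gripper's body presses on something with over 40 N, if the wrist force passes 120 N, or if a joint passes its speed limit or range.

ROBOT

A 6-joint arm with a two-finger parallel gripper is mounted at the origin on the work surface. World frame = base frame: x ahead of the robot, y to its left, z up, the work surface at z = 0. Lengths are in mm, angles in rad, forces in N, time in s.
With the tool pointing down it reaches from about 350 to 775 mm from the base axis. Payload 7.3 kg.
Tool frame: the origin (TCP) lies at the very end of the fingers, on their centre line; the grasp point (between the pads) lies 19 mm behind it (bot.grasp_offset is the distance from the TCP to the grasp point, in mm); z points along the fingers, y is the direction in which the jaws open and shut (so a half turn about z gives the same grasp; the last joint's range is limited). The gripper opens to 92 mm and grips with 3 to 60 N. Pads are 19 mm wide; open, the fingers measure 130 mm over their backs; the gripper's body (75 mm by 190 mm) begins 47 mm behind the grasp point.
Start: joints at [1.093, 0.342, 1.524, -0, 1.275, -0.146], TCP at [171.002, 496.39, 226.741] pointing down, gripper open.
Joint ranges: [-2.53, 2.53], [-0.77, 2.02], [0.04, 2.7], [-1, 4.14], [0.28, 2.66], [-3.11, 3.11]. Speed limits (rad/s): [2.57, 2.57, 3.14, 3.14, 3.14, 3.14].

INTERFACE

Orientations are given as [roll, pitch, yaw] about the fixed x, y, z axes, in that order (R = Rz(yaw) Ry(pitch) Rx(roll)).
In Python, from plant import bot gives the robot as it stands.
- The arm moves only by the tool servo_tool, never from a script. Its arguments are lists of equal length, an entry for each row: "angular": the turn, a rotation vector about the world's x, y, z in degrees, a list of three; "slide": the shift along the world's x, y, z in mm, a list of three; "grip": the opening, from -1 (shut) to 1 (fully open), so that 0 is half open. In form: {"angular": [[ax, ay, az], ...], "slide": [[dx, dy, dz], ...], "grip": [grip, ...]}. A call has 1 to 10 rows; each row is the pose to reach, as a shift and turn from the pose commanded when the call began; what a row does not reach only later rows make up. A row lasts 1/12 s, in which the tool goes at most 41.7 mm and 7.16 degrees, less where a joint would pass 70% of its speed; a pose out of reach is approached as far as the arm can. A call with a gripper value outside its range is refused whole. The fingers move at their own pace and stop on an object; the grip force is fixed at half the most. Time passes only in rows, so rows that repeat a pose let the fingers close. It gives the time, the measured TCP pose, the force and the opening at its end, in the units of the state.
- bot.get_obs(): the state, without advancing time (a new reading comes with each control period).
- bot.capture(name): name is "scene" or "top"; returns a dict with "img" (480x640x3 uint8, blue, green, red), "range_z" (480x640 float32, mm along the optical axis (not along the pixel's ray), 0 where there is no reading), "fov_y" (degrees; the focal length in pixels is half the picture's height over the tangent of half this angle, whatever the lens; pixels are square), "cx", "cy" (the principal point, pixels), "R" (3x3) and "t" (3): a world point X has camera coordinates R X + t. Camera axes: x right, y down, z forward; pixel columns grow to the right and rows downward; lengths in mm; the calibration is good to about 2 mm. A picture is of the moment at which its call begins.
- bot.close_job(): hands the job in, once; it reports no verdict.
The state is a dict: "time": time; "joint_positions": joint angles; "dq": joint speeds; "tau": joint torques, N m; "tool_pos": TCP position; "tcp_rot": TCP orientation; "contact_force": force on the tool from outside, world axes, zero at the start; "moment": the same for the moment, N m; "grip_width": finger opening in mm.
Only numpy, scipy, OpenCV 4.12 (cv2) and the standard library are available. Lean on these libraries where they do the work, as an engineer would, in place of code of your own. Each camera call takes 0.05 s, during which the arm holds its last target.

## Working session

There is one attempt and no reset: what is moved stays moved. The work goes in short steps, Python scripts to look and compute and a tool call to move; the robot and the scene stay as the last step left them, time stands still between calls to the robot, and variables do not carry over. Pictures are saved under pics/ and viewed, and the job is handed in when it is done.

Besides the shell and the picture viewer there is one more tool, called as name(argument=value, ...) on one line, values as JSON. servo_tool: Moves the arm, as the interface text tells. Its arguments: {"type":"object","properties":{"angular":{"type":"array","items":{"type":"array","items":{"type":"number"}}},"slide":{"type":"array","items":{"type":"array","items":{"type":"number"}}},"grip":{"type":"array","items":{"type":"number"}}},"required":["angular","slide","grip"]}

```bash
mkdir -p pics; ls; cat > h.py <<'E'
import numpy as np,cv2
from plant import bot
def cap(n,f):
    c=bot.capture(n); cv2.imwrite('pics/'+f+'.png',c['img']); np.savez('pics/'+f+'.npz',**{k:np.array(v) for k,v in c.items()}); return c
def ld(f): return dict(np.load('pics/'+f+'.npz'))
def cloud(c):
    h,w=c['range_z'].shape; f=h/2/np.tan(np.radians(float(c['fov_y']))/2)
    u,v=np.meshgrid(np.arange(w),np.arange(h)); z=c['range_z']
    P=np.stack([(u-c['cx'])/f*z,(v-c['cy'])/f*z,z],-1)
    W=(P-c['t'])@c['R']; W[z==0]=np.nan
    return W
E
python3 - <<'E'
from h import *
for n in('scene','top'):
    c=cap(n,n+'0'); print(n,c['fov_y'],c['cx'],c['cy'],(-c['R'].T@c['t']).round(), c['R'].round(2).tolist())
print(bot.get_obs())
E
```

```text
pics
scene 53.84802547769971 312.2965761454347 238.79909503898932 [ 930. -584. 1109.] [[0.88, 0.47, -0.01], [0.36, -0.69, -0.63], [-0.3, 0.55, -0.78]]
top 42.744720540909654 317.763918605606 229.60358436201545 [ 426.   67. 1735.] [[-0.01, -1.0, -0.01], [-1.0, 0.01, -0.09], [0.09, 0.01, -1.0]]
{'time': 0.1, 'joint_positions': array([ 1.09297156e+00,  3.42655430e-01,  1.52489509e+00,  1.05494499e-05,
        1.27544688e+00, -1.46004923e-01]), 'dq': array([ 7.04889374e-04, -2.00157703e-03, -1.77796333e-03,  1.59055934e-03,
        1.36073980e-03, -3.00856553e-05]), 'tau': array([ 2.14722793e-03, -4.32002234e+01, -2.44695926e+01,  7.18816649e-02,
        5.25213126e-02, -4.85421674e-05]), 'tool_pos': array([170.83468414, 496.04134827, 226.12245643]), 'tcp_rot': array([-3.14020432e+00, -2.14353462e-04,  2.80976959e+00]), 'contact_force': array([0.13518595, 0.61996516, 0.26486114]), 'moment': array([-0.02830492,  0.01911376,  0.00346794]), 'grip_width': 91.8566275546826}
```

View pics/scene0.png

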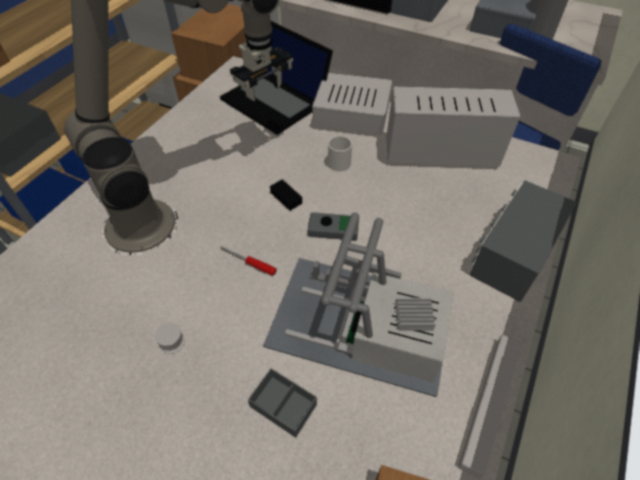

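View pics/top0.png

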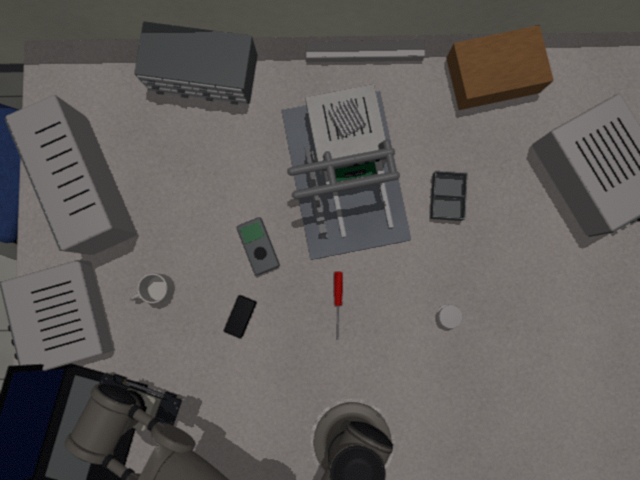

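The scene view shows the tester at centre-right, with the guard tubes over the bar. The top view shows the plate's front edge at about (312,257)-(409,240) and the keeper at about (320,215). Next I zoom in and measure.

```bash
python3 - <<'E'
from h import *
for n,(x0,x1,y0,y1) in dict(top0=(270,420,80,265),scene0=(255,465,205,395)).items():
    c=ld(n); W=cloud(c)
    cv2.imwrite('pics/'+n+'z.png',cv2.resize(c['img'][y0:y1,x0:x1],None,fx=3.2 if n=='top0' else 3,fy=3.2 if n=='top0' else 3,interpolation=cv2.INTER_CUBIC))
c=ld('top0');W=cloud(c)
for p in [(330,300),(300,240),(315,250),(400,235),(290,115),(282,107),(312,256),(408,239),(346,120),(320,165),(318,215),(318,205),(322,235),(300,170),(345,188)]:
    print(p,W[p[1],p[0]].round(1))
E
```

```text
(330, 300) [385.8  58.4   0.8]
(300, 240) [5.557e+02 1.417e+02 5.000e-01]
(315, 250) [526.3  99.2  11. ]
(400, 235) [ 566.4 -140.7    8.8]
(290, 115) [916.7 168.1   6.3]
(282, 107) [944.  191.9  -5.1]
(312, 256) [509.6 107.8   9.1]
(408, 239) [ 554.7 -162.6   11.9]
(346, 120) [863.2  11.6 140.3]
(320, 165) [721.7  80.7 247.5]
(318, 215) [623.   89.6  31.6]
(318, 205) [638.3  88.1 129.1]
(322, 235) [567.6  79.   22. ]
(300, 170) [710.8 130.2 242.8]
(345, 188) [663.9  20.  247.9]
```

```bash
python3 - <<'E'
from h import *
# fit plate: search pose by edges; plate mask in top: z 5..16
c=ld('top0');W=cloud(c)
m=(W[...,2]>5)&(W[...,2]<16)
lab=m.astype(np.uint8); lab[:, :270]=0; lab[:,425:]=0; lab[:80]=0; lab[262:]=0
img=c['img'].astype(int)
print(W[260:300,280:300,2].mean(),W[260:300,280:300,2].std(), W[228:236,350:380,2].mean(), W[228:236,350:380,2].std())
cv2.imwrite('pics/m.png',cv2.resize(lab[80:265,270:425]*255,None,fx=3,fy=3))
E
```

```text
nan nan nan nan
```

View pics/top0z.png

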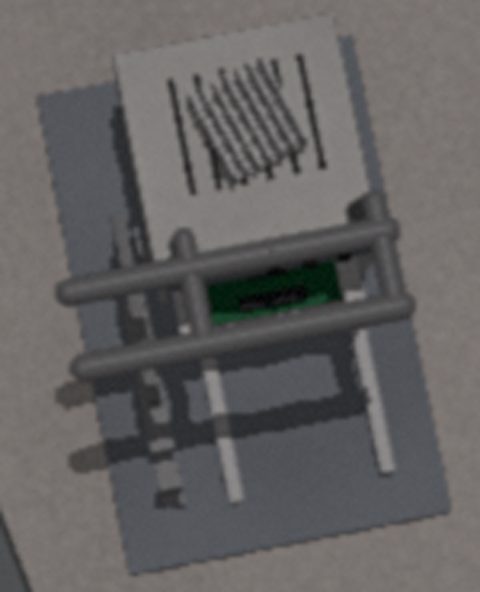

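View pics/scene0z.png

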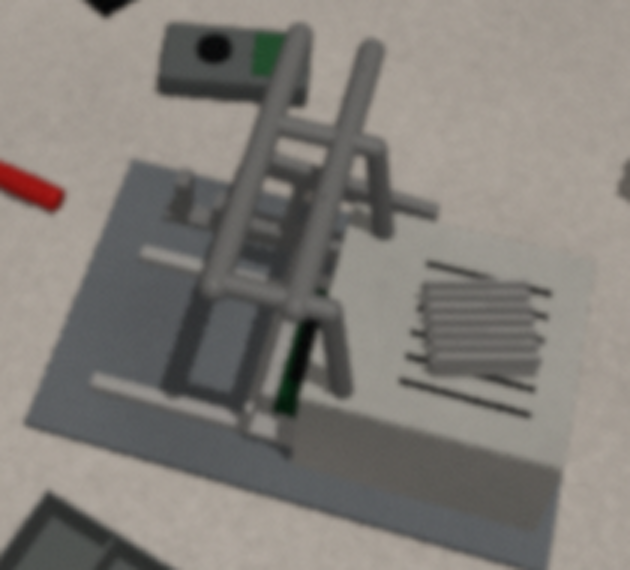

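View pics/m.png

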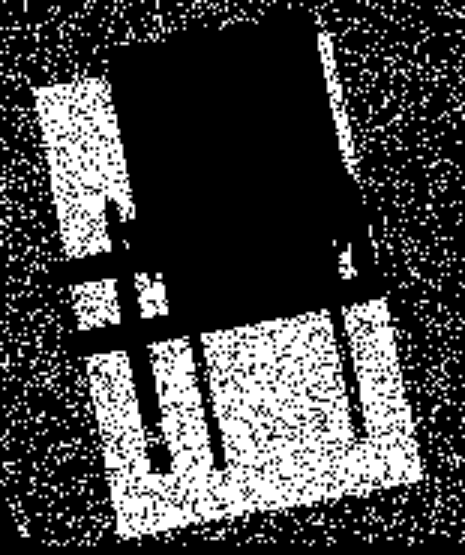

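```bash
cat >> h.py <<'E'
from scipy.optimize import least_squares
def ray(c,u,v,z):
    f=240/np.tan(np.radians(float(c['fov_y']))/2)
    d=np.array([(u-c['cx'])/f,(v-c['cy'])/f,1])@c['R']; o=-c['R'].T@c['t']
    return o+d*(z-o[2])/d[2]
def proj(c,X):
    f=240/np.tan(np.radians(float(c['fov_y']))/2)
    p=np.atleast_2d(X)@c['R'].T+c['t']; return p[:,:2]/p[:,2:]*f+[float(c['cx']),float(c['cy'])]
def T(p,L):
    L=np.atleast_2d(L).astype(float); a=p[2]; R=np.array([[np.cos(a),-np.sin(a),0],[np.sin(a),np.cos(a),0],[0,0,1]]); return L@R.T+[p[0],p[1],0]
E
python3 - <<'E'
from h import *
A=ld('top0');B=ld('scene0')
za=lambda x,y:(270+x/3.2-.35,80+y/3.2-.35); zb=lambda x,y:(255+x/3-.33,205+y/3-.33)
obs=[(A,za(37,96),(215,150,10)),(A,za(131,575),(-225,150,10)),(A,za(451,512),(-225,-140,10)),
(B,zb(133,160),(-225,150,10)),(B,zb(25,424),(-225,-140,10)),
(A,za(115,55),(200,94,130)),(A,za(334,16),(200,-94,130)),(B,zb(595,256),(200,94,130)),(B,zb(560,467),(200,-94,130)),(B,zb(548,570),(215,-140,10))]
for c,p,L in obs: print(ray(c,*p,L[2]).round(1))
f=lambda q:np.concatenate([(ray(c,*p,L[2])-T(q,L)[0])[:2] for c,p,L in obs])
r=least_squares(f,[730,20,.2],loss='soft_l1',f_scale=4,x_scale=[100,100,.1]); print(r.x, f(r.x).reshape(-1,2).round(1))
np.save('pose.npy',r.x)
for n,c,z,off,s in(('top0',A,'top0z',(270,80),3.2),('scene0',B,'scene0z',(255,205),3)):
    im=cv2.imread('pics/%s.png'%z)
    def line(Ls,col):
        P=((proj(c,T(r.x,Ls))-off+.5)*s).astype(int)
        cv2.polylines(im,[P.reshape(-1,1,2)],False,col,1)
    line([(-225,150,10),(215,150,10),(215,-140,10),(-225,-140,10),(-225,150,10)],(0,255,0))
    line([(0,94,130),(200,94,130),(200,-94,130),(0,-94,130),(0,94,130)],(255,0,0))
    for x in range(-200,1,20): line([(x,90,18),(x,110,18)],(0,255,255) if x%100 else (0,0,255))
    cv2.imwrite('pics/%s_o.png'%n,im)
E
```

```text
[931.7 193.1  10. ]
[500.2 111.8  10. ]
[ 552.9 -170.1   10. ]
[504.5 110.5  10. ]
[ 557.6 -173.4   10. ]
[930.9 118.8 130. ]
[961.9 -65.1 130. ]
[930.9 123.2 130. ]
[963.7 -65.3 130. ]
[986.8 -88.8  10. ]
[7.50046965e+02 3.34228985e-01 1.66472277e-01] [[-5.5  9.2]
 [-3.1  0.9]
 [ 1.6  5. ]
 [ 1.2 -0.4]
 [ 6.2  1.6]
 [-0.8 -7.4]
 [-1.  -5.9]
 [-0.8 -2.9]
 [ 0.8 -6.1]
 [ 1.5 13.3]]
```

View pics/top0_o.png

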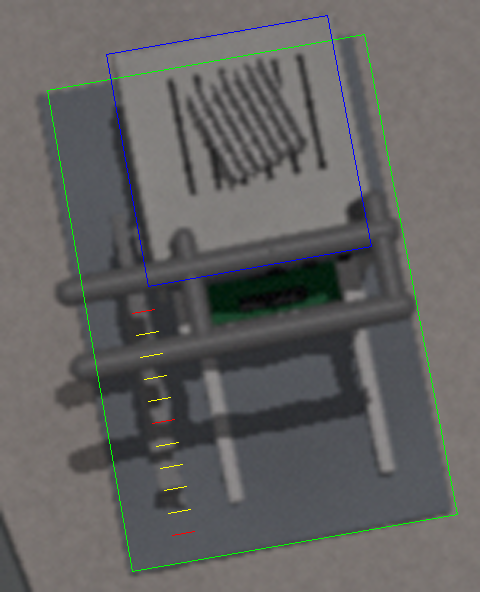

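View pics/scene0_o.png

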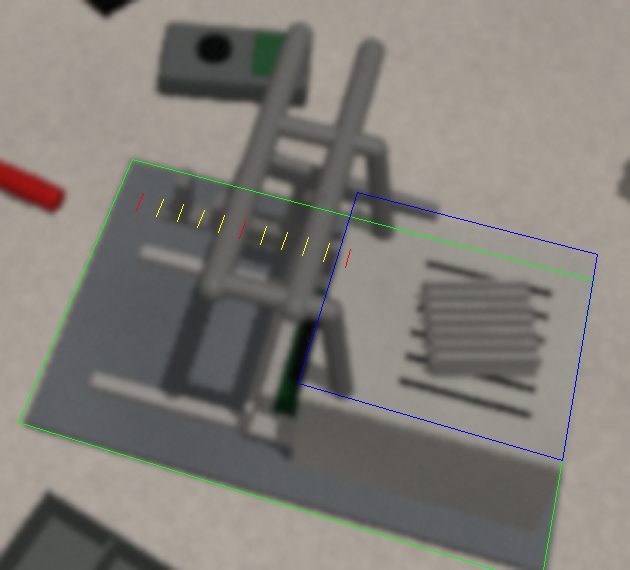

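```bash
python3 - <<'E'
from h import *
A=ld('top0');B=ld('scene0')
za=lambda x,y:(270+x/3.2-.35,80+y/3.2-.35); zb=lambda x,y:(255+x/3-.33,205+y/3-.33)
obs=[(A,za(37,96),(215,150,10)),(A,za(131,575),(-225,150,10)),(A,za(451,512),(-225,-140,10)),
(B,zb(133,160),(-225,150,10)),(B,zb(25,424),(-225,-140,10)),(B,zb(548,570),(215,-140,10))]
f=lambda q:np.concatenate([(ray(c,*p,L[2])-T(q,L)[0])[:2] for c,p,L in obs])
r=least_squares(f,[730,20,.2],x_scale=[100,100,.1]); print(r.x, f(r.x).reshape(-1,2).round(1))
np.save('pose.npy',r.x)
a=r.x[2];R=np.array([[np.cos(a),-np.sin(a)],[np.sin(a),np.cos(a)]])
loc=lambda X:((X[:2]-r.x[:2])@R).round(1)
for n,c,p,z in [('hrl',A,za(115,55),140),('hrr',A,za(334,16),140),('hrl',B,zb(595,256),140),('hrr',B,zb(560,467),140),
 ('tubeL front',A,za(78,368),238),('tubeR',A,za(405,304),238),('tubeLs',B,zb(300,32),238),
 ('endstop top c',A,za(165,488),72),('endstop',A,za(170,462),72),('endstop bottom',A,za(170,505),72),('endstop',B,zb(184,178),72)]: 
    X=ray(c,*p,z); print(n,X.round(1),loc(X))
for n,c,z,off,s in(('top0',A,'top0z',(270,80),3.2),('scene0',B,'scene0z',(255,205),3)):
    im=cv2.resize(cv2.imread('pics/%s.png'%z),None,fx=2 if n=='top0' else 1,fy=2 if n=='top0' else 1,interpolation=cv2.INTER_CUBIC)
    k=2 if n=='top0' else 1
    def line(Ls,col):
        P=((proj(c,T(r.x,Ls))-off+.5)*s*k).astype(int)
        cv2.polylines(im,[P.reshape(-1,1,2)],False,col,1)
    line([(-225,150,10),(215,150,10),(215,-140,10),(-225,-140,10),(-225,150,10)],(0,255,0))
    line([(0,94,140),(200,94,140),(200,-94,140),(0,-94,140),(0,94,140)],(255,0,0))
    for x in range(-200,1,20): line([(x,84,72),(x,90,72)],(0,255,255) if x%100 else (0,0,255));line([(x,110,18),(x,116,18)],(0,255,0) if x%100 else (0,0,255))
    if k==2: im=im[420:1080,80:560]; im=cv2.resize(im,None,fx=.9,fy=.9)
    cv2.imwrite('pics/%s_o2.png'%n,im)
E
```

```text
[7.50164752e+02 6.98175087e+00 1.88610243e-01] [[-1.5 -1.5]
 [-0.9 -0.3]
 [-2.5  2.7]
 [ 3.5 -1.6]
 [ 2.2 -0.7]
 [-0.8  1.4]]
hrl [927.7 118.4 140. ] [195.3  76.2]
hrr [958.5 -64.3 140. ] [ 191.3 -109.1]
hrl [930.9 116.  140. ] [198.   73.2]
hrr [963.4 -70.6 140. ] [ 194.9 -116.2]
tubeL front [650.3 145.5 238. ] [-72.2 154.8]
tubeR [ 697.3 -107.   238. ] [ -73.3 -102.1]
tubeLs [651.1 144.  238. ] [-71.6 153.1]
endstop top c [571.2  80.7  72. ] [-161.9  106. ]
endstop [593.4  76.3  72. ] [-141.    97.4]
endstop bottom [556.7  76.6  72. ] [-177.   104.7]
endstop [579.  75.  72.] [-155.4   98.9]
```

View pics/top0_o2.png

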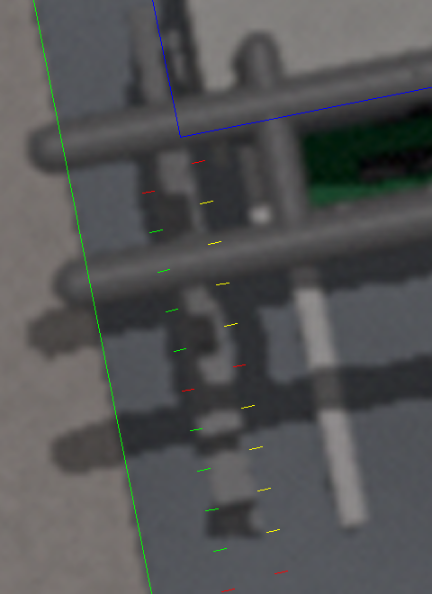

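View pics/scene0_o2.png

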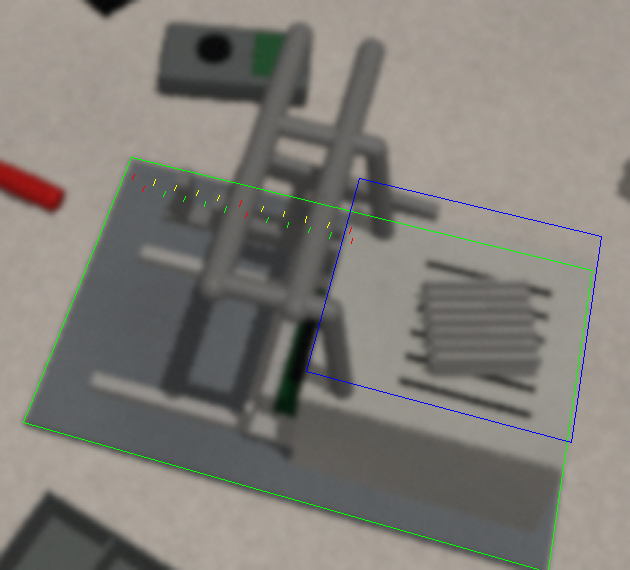

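```bash
python3 - <<'E'
from h import *
q=np.load('pose.npy'); a=q[2];R=np.array([[np.cos(a),-np.sin(a)],[np.sin(a),np.cos(a)]])
W=[]
for n,s in(('top',12),('scene',0)):
  Z=[]
  for i in range(s): Z.append(bot.capture(n)['range_z'])
  c=ld(n+'0')
  if s:
    Z=np.stack(Z); Z[Z==0]=np.nan; c['range_z']=np.nan_to_num(np.nanmedian(Z,0)); np.savez('pics/topmed.npz',**c)
  w=cloud(c); l=w.copy(); l[...,:2]=(w[...,:2]-q[:2])@R
  m=(abs(l[...,1]-100)<9)&(l[...,0]>-200)&(l[...,0]<60)&(l[...,2]>12)
  v,u=np.nonzero(m); o=np.argsort(-v if n=='top' else u)
  print(n)
  for i in o[:140]: print((u[i],v[i]),l[v[i],u[i]].round().astype(int).tolist(),c['img'][v[i],u[i]].mean().astype(int),end='; ')
E
```

```text
top
(np.int64(325), np.int64(247)) [-200, 103, 13] 89; (np.int64(329), np.int64(246)) [-199, 92, 12] 89; (np.int64(328), np.int64(242)) [-188, 92, 12] 88; (np.int64(323), np.int64(241)) [-182, 105, 12] 89; (np.int64(327), np.int64(240)) [-182, 94, 12] 88; (np.int64(325), np.int64(240)) [-181, 99, 14] 89; (np.int64(324), np.int64(239)) [-177, 102, 13] 83; (np.int64(325), np.int64(239)) [-178, 99, 12] 81; (np.int64(322), np.int64(238)) [-174, 107, 15] 68; (np.int64(327), np.int64(237)) [-174, 92, 18] 82; (np.int64(324), np.int64(237)) [-172, 101, 18] 53; (np.int64(321), np.int64(237)) [-171, 109, 19] 51; (np.int64(326), np.int64(237)) [-173, 95, 20] 71; (np.int64(325), np.int64(237)) [-173, 98, 19] 55; (np.int64(323), np.int64(237)) [-172, 103, 18] 55; (np.int64(322), np.int64(237)) [-171, 106, 21] 56; (np.int64(325), np.int64(236)) [-170, 97, 19] 63; (np.int64(326), np.int64(236)) [-170, 94, 17] 85; (np.int64(323), np.int64(236)) [-169, 103, 17] 55; (np.int64(324), np.int64(236)) [-170, 100, 20] 53; (np.int64(321), np.int64(236)) [-168, 108, 18] 55; (np.int64(322), np.int64(236)) [-16
[... 12416 characters left out ...]
int64(323), np.int64(280)) [-133, 91, 15] 78; (np.int64(323), np.int64(279)) [-134, 93, 17] 88; (np.int64(323), np.int64(276)) [-136, 101, 20] 101; (np.int64(323), np.int64(277)) [-135, 99, 19] 98; (np.int64(323), np.int64(278)) [-134, 94, 21] 94; (np.int64(324), np.int64(275)) [-135, 106, 18] 93; (np.int64(324), np.int64(276)) [-134, 105, 16] 94; (np.int64(324), np.int64(279)) [-131, 92, 19] 78; (np.int64(324), np.int64(277)) [-132, 99, 20] 89; (np.int64(324), np.int64(278)) [-132, 96, 18] 84; (np.int64(325), np.int64(279)) [-128, 93, 20] 66; (np.int64(325), np.int64(281)) [-127, 91, 13] 68; (np.int64(325), np.int64(280)) [-128, 93, 16] 66; (np.int64(325), np.int64(276)) [-131, 103, 20] 80;
```

```bash
python3 - <<'E'
from h import *
q=np.load('pose.npy'); a=q[2];R=np.array([[np.cos(a),-np.sin(a)],[np.sin(a),np.cos(a)]])
c=ld('topmed'); w=cloud(c); l=w.copy(); l[...,:2]=(w[...,:2]-q[:2])@R
m=(abs(l[...,1]-100)<14)&(l[...,0]>-120)&(l[...,0]<130)&(l[...,2]>22)
v,u=np.nonzero(m)
for vv in sorted(set(v))[::-1]:
    print(vv,[(int(x),*l[vv,x].round().astype(int).tolist()) for x in u[v==vv]])
c2=ld('scene0');w=cloud(c2); l=w.copy(); l[...,:2]=(w[...,:2]-q[:2])@R
m=(abs(l[...,1]-100)<10)&(l[...,0]>-110)&(l[...,0]<130)&(l[...,2]>60)&(l[...,2]<210)
v,u=np.nonzero(m);print('scene')
for uu in sorted(set(u)): print(uu,[(int(x),*l[x,uu].round().astype(int).tolist()) for x in v[u==uu]])
E
```

```text
218 [(317, -119, 110, 52), (318, -120, 107, 48)]
217 [(316, -116, 112, 49), (317, -117, 109, 52), (318, -117, 106, 53), (319, -118, 104, 52), (320, -118, 101, 49), (321, -119, 98, 50), (322, -119, 95, 50)]
216 [(316, -111, 111, 34), (317, -112, 108, 33), (318, -112, 106, 31), (319, -115, 103, 51), (320, -116, 100, 51), (321, -116, 98, 48), (322, -117, 95, 50), (323, -117, 92, 48)]
215 [(316, -108, 110, 31), (317, -109, 108, 29), (318, -110, 105, 32), (319, -110, 102, 31), (320, -111, 100, 32), (321, -111, 97, 32), (322, -112, 94, 34)]
214 [(316, -106, 110, 34), (317, -106, 107, 32), (318, -107, 104, 33), (319, -107, 102, 30), (320, -108, 99, 32), (321, -109, 96, 33), (322, -109, 93, 32)]
213 [(316, -102, 109, 29), (317, -103, 107, 31), (318, -104, 104, 31), (319, -104, 101, 31), (320, -105, 98, 33), (321, -106, 96, 31), (322, -106, 93, 33)]
212 [(315, -100, 112, 35), (316, -100, 109, 32), (317, -101, 106, 32), (318, -101, 103, 33), (319, -102, 101, 33), (320, -102, 98, 28), (321, -103, 95, 35), (322, -103, 92, 32)]
211 [(315, -97, 111, 30), (316, -97, 108, 32), (317, -98, 106, 29), (
[... 18213 characters left out ...]
396 [(271, 56, 104, 120), (272, 57, 98, 124), (273, 57, 101, 115), (274, 58, 94, 120), (275, 58, 94, 116), (276, 59, 93, 114), (277, 59, 92, 110)]
397 [(272, 59, 100, 121), (273, 59, 97, 122), (274, 60, 98, 115), (275, 61, 94, 117), (276, 61, 94, 113), (277, 62, 92, 112)]
398 [(272, 61, 104, 117), (273, 62, 100, 118), (274, 62, 99, 116), (275, 63, 95, 116), (276, 64, 93, 115), (277, 64, 92, 112)]
399 [(272, 64, 103, 119), (273, 64, 102, 117), (274, 65, 96, 120), (275, 65, 93, 120), (276, 66, 93, 116), (277, 67, 92, 113)]
400 [(272, 66, 106, 116), (273, 67, 101, 119), (274, 67, 95, 122), (275, 68, 97, 116), (276, 68, 93, 117), (277, 69, 96, 109)]
401 [(273, 69, 102, 118), (274, 70, 100, 116)]
```

Depth profile along y = +100: end stop at x -162..-150, notch -150..-126 and tooth -126..-114. The heights of 72, 18 and 50 mm match the given ones. The bar tip is near x = -96 with its top at 136 mm, and the tube is at x ≈ -73. Next I compute the approach with a 35° lean.

```bash
cat > tgt.py <<'E'
from h import *
from scipy.spatial.transform import Rotation as Ro
q=np.load('pose.npy'); a=q[2]; L=np.radians(35)
Rz=Ro.from_euler('z',a).as_matrix()
zt=Rz@[np.sin(L),0,-np.cos(L)]; yt=Rz@[0,1,0]; Rt=np.stack([np.cross(yt,zt),yt,zt],1)
def tcp(g,back=0): return T(q,g)[0]+zt*(19-back)
def rel(g,back=0):
    o=bot.get_obs(); R0=Ro.from_euler('xyz',o['tcp_rot'])
    print('turn',np.degrees((Ro.from_matrix(Rt)*R0.inv()).as_rotvec()).round(1),'slide',(tcp(g,back)-o['tool_pos']).round(1),'target',tcp(g,back).round(1), 't',o['time'])
E
python3 - <<'E'
from tgt import *
print('locx',Rz[:,0],'zt',zt)
rel((-83,101,122),130); rel((-83,101,122),0)
E
```

```text
locx [0.98226575 0.18749397 0.        ] zt [ 0.56340449  0.10754212 -0.81915204]
turn [ -2.5 -35.3  28.9] slide [ 416.1 -417.7  -13.9] target [587.2  78.7 212.9] t 0.7
turn [ -2.5 -35.3  28.9] slide [ 489.4 -403.7 -120.3] target [660.4  92.7 106.4] t 0.7
```

servo_tool(angular=[[0,-3,2],[0,-6,5],[-1,-10,8],[-1,-14,11],[-1,-18,14],[-2,-21,17],[-2,-25,20],[-2,-28,23],[-2,-32,26],[-2.5,-35.3,28.9]], slide=[[20,-20,10],[45,-45,20],[70,-70,30],[95,-95,40],[120,-120,50],[145,-145,60],[170,-170,60],[195,-195,60],[220,-220,60],[245,-245,60]], grip=[1,1,1,1,1,1,0.5,0.2,0,0])

```text
time: 1.53
tool_pos: [416.4, 250.2, 287.3]
tcp_rot: [-3.14, 0.615, -2.949]
contact_force: [0.1, 0.3, -0.3]
grip_width: 69.9
```

servo_tool(angular=[[0,0,0],[0,0,0],[0,0,0],[0,0,0],[0,0,0],[0,0,0],[0,0,0],[0,0,0]], slide=[[25,-25,0],[50,-50,0],[75,-75,-5],[100,-100,-15],[125,-125,-35],[150,-150,-55],[165,-168,-70],[171,-172,-74]], grip=[0,0,0,0,0,0,0,0])

```text
time: 2.2
tool_pos: [587.9, 76.3, 210.0]
tcp_rot: [3.14, 0.608, -2.957]
contact_force: [-0.0, -0.6, 0.6]
grip_width: 45.9
```

```bash
python3 - <<'E'
from tgt import *
rel((-83,101,122),130); rel((-83,101,122),0)
c=cap('scene','s1'); cv2.imwrite('pics/s1z.png',cv2.resize(c['img'][170:400,190:460],None,fx=2.8,fy=2.6))
E
```

```text
turn [-0.  -0.2  0.2] slide [-0.7  2.4  3. ] target [587.2  78.7 212.9] t 2.2
turn [-0.  -0.2  0.2] slide [  72.5   16.4 -103.5] target [660.4  92.7 106.4] t 2.2
```

View pics/s1z.png

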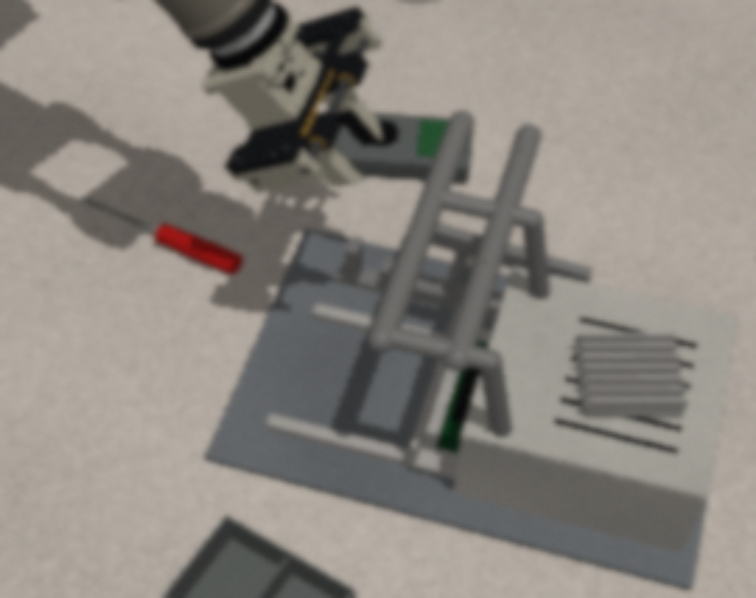

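The gripper stands leaned back in front of the tube, with the fingers at about (330,190), pointing at the bar. Going in.

servo_tool(angular=[[0,0,0],[0,0,0],[0,0,0],[0,0,0],[0,0,0],[0,0,0],[0,0,0],[0,0,0]], slide=[[0,2,2],[10,5,-14],[24,8,-35],[38,10,-55],[52,13,-75],[62,15,-90],[70,16,-101],[72,16,-103]], grip=[0,0,0,0,0,0,0,0])

```text
time: 2.92
tool_pos: [663.2, 95.5, 117.7]
tcp_rot: [3.132, 0.597, -2.95]
contact_force: [-0.1, 0.1, -0.1]
grip_width: 46.1
```

```bash
python3 - <<'E'
from tgt import *
rel((-83,101,122),0); print(bot.get_obs()['contact_force'])
for n,b in(('scene',(190,170)),('top',(260,120))):
    c=cap(n,n+'2'); x,y=b; w=(270,230) if n=='scene' else (140,130); cv2.imwrite('pics/%s2z.png'%n,cv2.resize(c['img'][y:y+w[1],x:x+w[0]],(756,598)))
E
```

```text
turn [-0.3 -0.8 -0.5] slide [ -2.8  -2.9 -11.3] target [660.4  92.7 106.4] t 2.9167
[-0.07919741  0.10623808 -0.05328415]
```

View pics/scene2z.png

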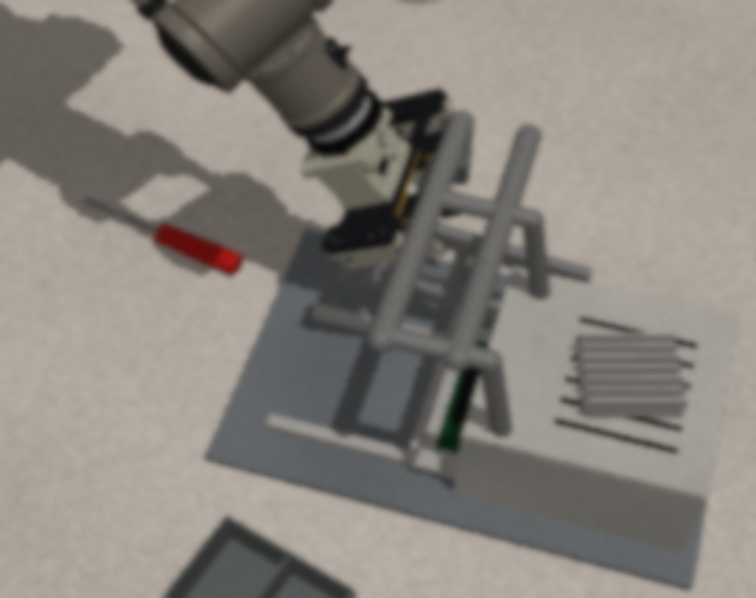

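View pics/top2z.png

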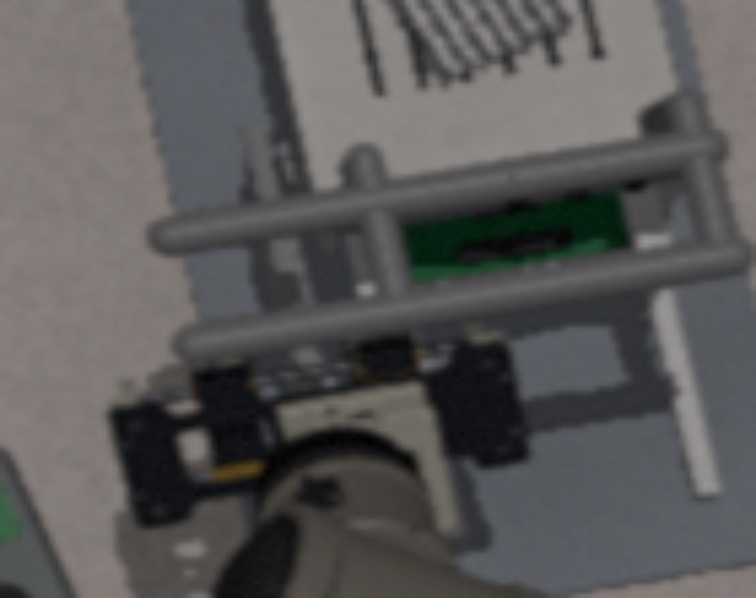

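The fingers are under the front tube and straddle the bar, with no contact. The servo lags, so I let it settle and then close.

servo_tool(angular=[[0,0,0],[0,0,0],[0,0,0]], slide=[[0,0,0],[0,0,0],[0,0,0]], grip=[0,0,0])

```text
time: 3.27
tool_pos: [662.6, 93.6, 118.7]
tcp_rot: [3.133, 0.598, -2.952]
contact_force: [0.1, -0.2, 1.0]
grip_width: 45.8
```

```bash
python3 - <<'E'
from tgt import *
rel((-83,101,122),0); print(bot.get_obs()['contact_force'])
E
```

```text
turn [-0.3 -0.8 -0.3] slide [ -2.2  -1.  -12.2] target [660.4  92.7 106.4] t 3.2667
[ 0.1392482  -0.17966604  0.95043035]
```

servo_tool(angular=[[0,-0.8,0],[0,-0.8,0],[0,-0.8,0],[0,-0.8,0]], slide=[[-1,-1,-6],[-2,-1,-12],[-2,-1,-12],[-2,-1,-12]], grip=[0,0,0,0])

```text
time: 3.6
tool_pos: [664.3, 89.8, 112.7]
tcp_rot: [3.126, 0.597, -2.951]
contact_force: [0.1, 0.8, 0.4]
grip_width: 46.1
```

```bash
python3 - <<'E'
from tgt import *
rel((-83,101,122),0); print(bot.get_obs()['contact_force'])
E
```

```text
turn [-0.6 -0.9 -0.6] slide [-3.9  2.9 -6.3] target [660.4  92.7 106.4] t 3.6
[0.05773433 0.77732559 0.39942058]
```

```bash
python3 - <<'E'
from tgt import *
o=bot.get_obs(); print(o['joint_positions'].round(3),o['dq'].round(3),o['tau'].round(1),o['moment'])
E
```

```text
[-0.052  0.495  1.826  0.567  0.283 -2.321] [ 0.005 -0.    -0.001 -0.002 -0.     0.001] [ -0.1 -46.1 -19.7   0.5  -1.8  -0.1] [-0.03228801  0.33783591 -0.04625718]
```

servo_tool(angular=[[0,0,0],[0,0,0],[0,0,0]], slide=[[0,0,0],[0,0,0],[0,0,0]], grip=[0,0,0])

```text
time: 3.85
tool_pos: [664.5, 90.0, 112.9]
tcp_rot: [3.126, 0.598, -2.951]
contact_force: [-0.2, -0.8, 0.3]
grip_width: 45.8
```

```bash
python3 - <<'E'
from tgt import *
rel((-83,101,122),0)
o=bot.get_obs(); print(o['joint_positions'].round(3),o['dq'].round(3),o['tau'].round(1),o['moment'])
E
```

```text
turn [-0.6 -0.9 -0.6] slide [-4.1  2.6 -6.4] target [660.4  92.7 106.4] t 3.85
[-0.052  0.494  1.826  0.567  0.283 -2.322] [-0.     0.003 -0.002  0.001 -0.004 -0.002] [ -0.  -46.1 -19.7   0.5  -1.8  -0. ] [-0.00617314  0.33103169 -0.03694658]
```

Joint 5 is at its lower limit of 0.28 at this lean, so I reduce the lean to 27° and grip a little nearer the tip.

```bash
sed -i 's/radians(35)/radians(27)/' tgt.py; python3 - <<'E'
from tgt import *
rel((-87,101,122),20);rel((-87,101,122),0)
E
```

```text
turn [-2.1  7.  -0.6] slide [-19.2  -0.2  10. ] target [645.3  89.8 122.9] t 3.85
turn [-2.1  7.  -0.6] slide [-10.2   1.5  -7.8] target [654.2  91.5 105.1] t 3.85
```

servo_tool(angular=[[-1,3,0],[-2,7,-0.6],[-2,7,-0.6],[-2,7,-0.6],[-2,7,-0.6],[-2,7,-0.6],[-2,7,-0.6]], slide=[[-10,0,3],[-19,0,5],[-19,0,5],[-15,1,1],[-10,1.5,-5],[-10,1.5,-8],[-10,1.5,-8]], grip=[0,0,0,0,0,0,0])

```text
time: 4.43
tool_pos: [653.8, 91.5, 102.6]
tcp_rot: [3.138, 0.469, -2.955]
contact_force: [-0.9, -0.9, -0.5]
grip_width: 46.0
```

```bash
python3 - <<'E'
from tgt import *
rel((-87,101,122),0)
o=bot.get_obs(); print(o['joint_positions'].round(3),o['contact_force'])
E
```

```text
turn [-0.2 -0.2  0. ] slide [ 0.5 -0.   2.5] target [654.2  91.5 105.1] t 4.4333
[-0.025  0.512  1.749  0.237  0.432 -1.976] [-0.88879633 -0.85063801 -0.49080144]
```

servo_tool(angular=[[0,0,0],[0,0,0],[0,0,0],[0,0,0],[0,0,0],[0,0,0],[0,0,0],[0,0,0]], slide=[[0,0,2],[0,0,2],[0,0,2],[0,0,2],[0,0,2],[0,0,2],[0,0,2],[0,0,2]], grip=[-0.5,-1,-1,-1,-1,-1,-1,-1])

```text
time: 5.1
tool_pos: [655.1, 89.9, 107.1]
tcp_rot: [3.141, 0.472, -2.955]
contact_force: [1.6, -7.8, -1.4]
grip_width: 11.8
```

```bash
python3 - <<'E'
from tgt import *
rel((-87,101,122),0)
o=bot.get_obs(); print(o['joint_positions'].round(3),o['contact_force'],o['grip_width'])
E
```

```text
turn [-0.   0.1  0.1] slide [-0.9  1.6 -2. ] target [654.2  91.5 105.1] t 5.1
[-0.026  0.507  1.745  0.231  0.437 -1.971] [ 1.6286931  -7.7991805  -1.41646735] 11.76783921481001
```

The bar is held at 11.8 mm width. Pulling the tray out 34 mm.

servo_tool(angular=[[0,0,0],[0,0,0],[0,0,0],[0,0,0],[0,0,0],[0,0,0],[0,0,0]], slide=[[-3,-1.5,0],[-9,-2.7,0],[-15,-4,0],[-21,-5,0],[-27,-6,0],[-33,-7.3,0],[-33,-7.3,0]], grip=[-1,-1,-1,-1,-1,-1,-1])

```text
time: 5.68
tool_pos: [620.3, 83.4, 107.1]
tcp_rot: [3.14, 0.471, -2.955]
contact_force: [-0.7, -5.8, 0.5]
grip_width: 11.9
```

```bash
python3 - <<'E'
from tgt import *
rel((-87,101,122),0)
o=bot.get_obs(); print(o['joint_positions'].round(3),o['contact_force'],o['grip_width'])
c=cap('scene','s3'); cv2.imwrite('pics/s3z.png',cv2.resize(c['img'][170:400,190:460],None,fx=2.8,fy=2.6))
E
```

```text
turn [-0.1 -0.   0. ] slide [34.   8.1 -2. ] target [654.2  91.5 105.1] t 5.6833
[-0.043  0.456  1.841  0.274  0.398 -2.03 ] [-0.68090895 -5.79951335  0.49203517] 11.894024915563516
```

View pics/s3z.png

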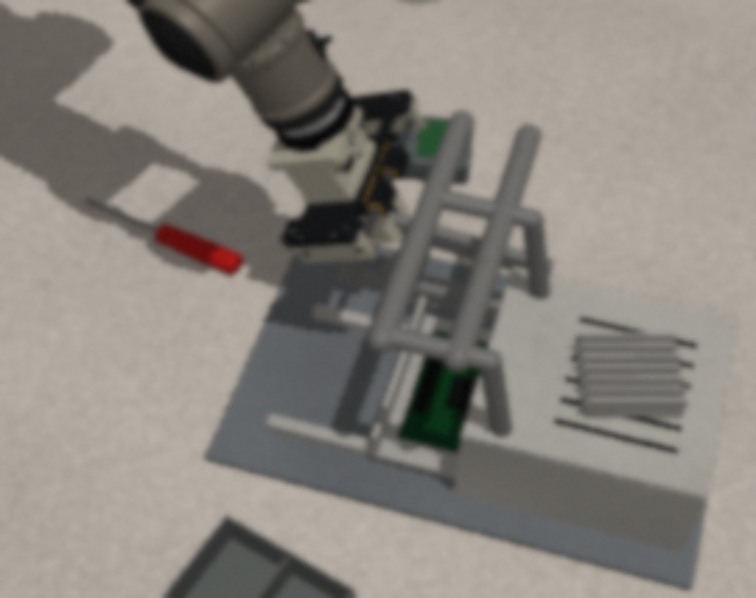

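The tray has come out, with the green board exposed at about (440,400). Lifting about 27 mm.

servo_tool(angular=[[0,0,0],[0,1,0],[0,2,0],[-1,3,0],[-1,4,0],[-1,5,0],[-1,5,0],[-1,5,0]], slide=[[1,0,4],[2,0,9],[3,0,14],[4,0,19],[5,0,24],[6,0,28],[6,0,28],[6,0,28]], grip=[-1,-1,-1,-1,-1,-1,-1,-1])

```text
time: 6.4
tool_pos: [626.3, 84.4, 134.3]
tcp_rot: [3.14, 0.381, -2.954]
contact_force: [-1.4, -1.2, -0.8]
grip_width: 11.7
```

```bash
python3 - <<'E'
from tgt import *
rel((-87,101,122),0)
o=bot.get_obs(); print(o['joint_positions'].round(3),o['contact_force'],o['grip_width'])
c=cap('scene','s4'); cv2.imwrite('pics/s4z.png',cv2.resize(c['img'][170:400,190:460],None,fx=2.8,fy=2.6))
q=np.load('pose.npy');w=cloud(c); l=w.copy(); l[...,:2]=(w[...,:2]-q[:2])@Rz[:2,:2]
m=(abs(l[...,1]-98)<8)&(l[...,0]>-110)&(l[...,0]<100)&(l[...,2]>100)&(l[...,2]<200)
P=l[m]; 
for x in range(-110,100,10):
    s=P[(P[:,0]>=x)&(P[:,0]<x+10)]
    if len(s): print(x,len(s),np.percentile(s[:,2],[10,50,90]).round())
E
```

```text
turn [ 0.9 -5.1 -0. ] slide [ 27.9   7.1 -29.2] target [654.2  91.5 105.1] t 6.4
[-0.029  0.447  1.714  0.142  0.614 -1.889] [-1.37903036 -1.20411203 -0.8199393 ] 11.709723293189011
-110 21 [155. 162. 164.]
-100 8 [157. 159. 162.]
-80 19 [128. 141. 151.]
-70 38 [127. 144. 150.]
-60 34 [124. 140. 145.]
-50 37 [120. 136. 143.]
-40 23 [121. 136. 140.]
-20 1 [105. 105. 105.]
-10 34 [108. 121. 129.]
0 29 [111. 122. 127.]
30 12 [111. 114. 119.]
```

View pics/s4z.png

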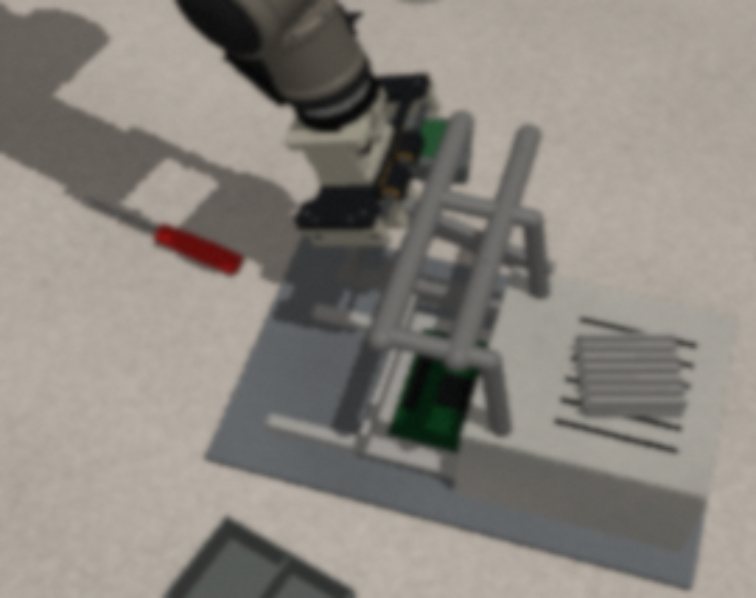

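The bar's slope reads about 0.33 rad, which clears the tooth. I pull on towards the end stop.

servo_tool(angular=[[0,0,0],[0,0,0],[0,0,0],[0,0,0],[0,0,0],[0,0,0],[0,0,0],[0,0,0]], slide=[[-4,-1,0],[-9,-2,0],[-14,-3,0],[-19,-4,0],[-24,-5,0],[-29,-6,0],[-32,-6,0],[-32,-6,0]], grip=[-1,-1,-1,-1,-1,-1,-1,-1])

```text
time: 7.12
tool_pos: [594.0, 78.2, 134.5]
tcp_rot: [3.14, 0.38, -2.954]
contact_force: [-2.7, 3.4, -2.0]
grip_width: 12.0
```

servo_tool(angular=[[0,0,0],[0,0,0]], slide=[[-2,-0.4,0],[-3,-0.6,0]], grip=[-1,-1])

```text
time: 7.28
tool_pos: [592.0, 77.8, 134.5]
tcp_rot: [3.14, 0.381, -2.954]
contact_force: [1.3, 5.4, -4.6]
grip_width: 12.0
```

servo_tool(angular=[[0,0,0],[0,0,0]], slide=[[-1.5,-0.3,0],[-2,-0.4,0]], grip=[-1,-1])

```text
time: 7.45
tool_pos: [590.1, 77.5, 134.5]
tcp_rot: [3.14, 0.381, -2.954]
contact_force: [0.7, 5.9, -4.9]
grip_width: 11.8
```

servo_tool(angular=[[0,0,0],[0,0,0]], slide=[[-2,-0.4,0],[-2,-0.4,0]], grip=[-1,-1])

```text
time: 7.62
tool_pos: [587.9, 77.1, 134.5]
tcp_rot: [3.14, 0.381, -2.954]
contact_force: [-1.1, 5.8, -3.0]
grip_width: 12.1
```

servo_tool(angular=[[0,0,0],[0,0,0]], slide=[[-2,-0.4,0],[-2,-0.4,0]], grip=[-1,-1])

```text
time: 7.78
tool_pos: [586.8, 76.8, 134.6]
tcp_rot: [3.14, 0.383, -2.954]
contact_force: [4.6, 7.1, -7.0]
grip_width: 11.7
```

```bash
python3 - <<'E'
from tgt import *
o=bot.get_obs(); print(o['joint_positions'].round(3),o['contact_force'],o['tool_pos'],o['grip_width'])
for n,b in(('scene',(190,170)),('top',(260,120))):
    c=cap(n,n+'5'); x,y=b; w=(270,230) if n=='scene' else (140,130); cv2.imwrite('pics/%s5z.png'%n,cv2.resize(c['img'][y:y+w[1],x:x+w[0]],(756,598)))
    w=cloud(c); l=w.copy(); l[...,:2]=(w[...,:2]-q[:2])@Rz[:2,:2]
    m=(abs(l[...,1]-98)<8)&(l[...,0]>-180)&(l[...,0]<100)&(l[...,2]>80)&(l[...,2]<200)
    P=l[m]
    for x in range(-180,100,10):
        s=P[(P[:,0]>=x)&(P[:,0]<x+10)]
        if len(s): print(x,len(s),np.percentile(s[:,2],[10,50,90]).round())
E
```

```text
[-0.048  0.383  1.823  0.166  0.569 -1.929] [ 4.55002032  7.10112977 -7.03111345] [586.80874471  76.81078876 134.61361708] 11.748110991083506
-160 1 [164. 164. 164.]
-150 33 [ 85. 161. 166.]
-140 57 [ 90. 142. 159.]
-130 65 [104. 137. 156.]
-120 39 [129. 143. 153.]
-110 33 [129. 144. 152.]
-100 2 [148. 149. 150.]
-80 25 [116. 129. 138.]
-70 35 [114. 128. 136.]
-60 36 [109. 125. 132.]
-50 37 [107. 124. 129.]
-40 18 [106. 123. 126.]
-20 6 [ 83.  93. 103.]
-10 24 [ 86. 111. 116.]
-160 4 [160. 163. 165.]
-150 3 [162. 162. 166.]
-140 16 [151. 158. 163.]
-130 14 [151. 154. 158.]
-120 15 [147. 152. 155.]
-110 15 [143. 148. 154.]
-100 15 [141. 146. 147.]
-90 15 [137. 141. 146.]
-80 13 [132. 136. 140.]
-70 2 [135. 137. 140.]
-50 3 [124. 125. 129.]
-40 15 [120. 124. 127.]
-30 15 [118. 122. 126.]
-20 12 [111. 117. 124.]
-10 8 [112. 115. 117.]
```

View pics/scene5z.png

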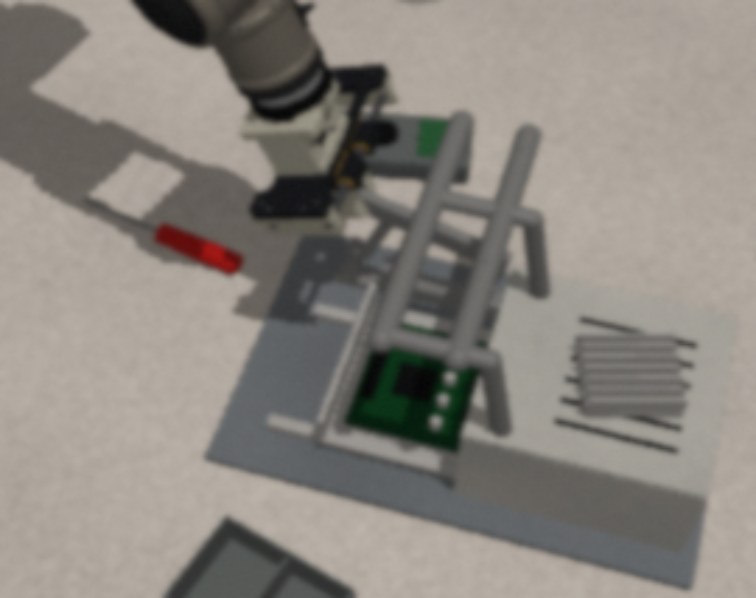

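View pics/top5z.png

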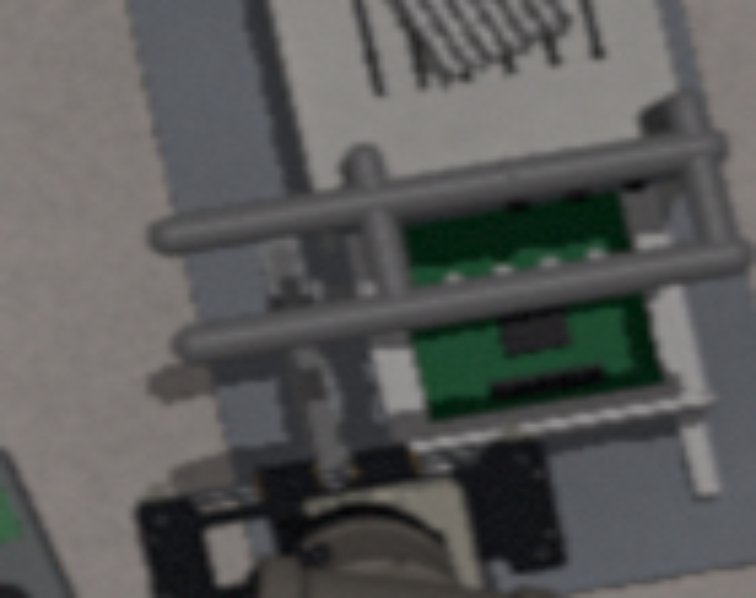

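The tool stopped about 1 mm short and Fx rose, so the stop is reached, with the bar still at about 0.33 rad. I lower along the pivot arc.

servo_tool(angular=[[0,0,0],[0,-1,0],[0,-2,0],[0,-3,0],[1,-4,0],[1,-5,0],[1,-5,0],[1,-5,0]], slide=[[-1,0,-4],[-4.5,-0.7,-9],[-8,-1.5,-14],[-12,-2.2,-21],[-16,-3,-29],[-19,-3.6,-36],[-19.5,-3.7,-38],[-19.5,-3.7,-38]], grip=[-1,-1,-1,-1,-1,-1,-1,-1])

```text
time: 8.55
tool_pos: [566.7, 73.1, 96.9]
tcp_rot: [3.139, 0.471, -2.954]
contact_force: [-2.2, 7.8, 0.9]
grip_width: 11.9
```

```bash
python3 - <<'E'
from tgt import *
o=bot.get_obs(); print(o['joint_positions'].round(3),o['contact_force'],o['tool_pos'],o['grip_width'],o['time'])
for n in('scene','top'):
    c=cap(n,n+'6')
    w=cloud(c); l=w.copy(); l[...,:2]=(w[...,:2]-q[:2])@Rz[:2,:2]
    m=(abs(l[...,1]-98)<8)&(l[...,0]>-180)&(l[...,0]<100)&(l[...,2]>80)&(l[...,2]<200)
    P=l[m]
    for x in range(-180,100,10):
        s=P[(P[:,0]>=x)&(P[:,0]<x+10)]
        if len(s)>4: print(x,len(s),np.percentile(s[:,2],[10,50,90]).round())
E
```

```text
[-0.073  0.397  1.994  0.395  0.316 -2.181] [-2.23244979  7.80263148  0.86772981] [566.66623888  73.06535005  96.89693608] 11.85050833773523 8.55
-180 20 [125. 131. 187.]
-170 30 [113. 125. 128.]
-160 36 [105. 120. 127.]
-150 44 [ 88. 115. 125.]
-140 43 [ 87. 112. 125.]
-130 35 [105. 120. 125.]
-120 33 [105. 118. 125.]
-110 18 [110. 122. 125.]
-80 29 [102. 113. 123.]
-70 34 [102. 117. 122.]
-60 35 [100. 116. 122.]
-50 34 [100. 117. 121.]
-40 16 [100. 116. 121.]
-180 16 [125. 185. 193.]
-170 20 [112. 123. 133.]
-160 15 [123. 127. 130.]
-150 13 [119. 124. 128.]
-140 14 [119. 123. 126.]
-130 16 [120. 125. 128.]
-120 16 [121. 123. 128.]
-110 13 [117. 122. 126.]
-100 15 [118. 122. 126.]
-90 12 [119. 123. 126.]
-80 16 [116. 121. 126.]
-70 5 [118. 119. 125.]
-40 14 [115. 118. 123.]
-30 13 [115. 120. 122.]
```

The slope is about 0.05 rad, so the foot is in the notch. Letting go.

servo_tool(angular=[[0,0,0],[0,0,0],[0,0,0],[0,0,0],[0,0,0],[0,0,0]], slide=[[0,0,0],[0,0,0],[0,0,0],[0,0,0],[0,0,0],[0,0,0]], grip=[-0.5,0,0,0,0,0])

```text
time: 9.15
tool_pos: [567.3, 72.4, 97.0]
tcp_rot: [3.14, 0.472, -2.955]
contact_force: [-0.6, 0.3, 0.5]
grip_width: 44.4
```

servo_tool(angular=[[0,0,0],[0,0,0],[0,0,0],[0,0,0],[0,0,0],[0,0,0],[0,0,0],[0,0,0]], slide=[[-4,-1,9],[-12,-2,25],[-20,-4,42],[-30,-5,65],[-40,-7,90],[-50,-9,115],[-60,-10,130],[-60,-10,130]], grip=[0,0,0,0,0,0,0,0])

```text
time: 9.82
tool_pos: [507.1, 62.3, 231.0]
tcp_rot: [-3.141, 0.477, -2.953]
contact_force: [0.2, 0.3, 0.7]
grip_width: 46.1
```

```bash
python3 - <<'E'
from tgt import *
o=bot.get_obs(); print(o['joint_positions'].round(3),o['contact_force'],o['tool_pos'],o['grip_width'],o['time'])
for n,b in(('scene',(190,170)),('top',(260,120))):
    c=cap(n,n+'7'); x,y=b; w=(270,230) if n=='scene' else (140,130); cv2.imwrite('pics/%s7z.png'%n,cv2.resize(c['img'][y:y+w[1],x:x+w[0]],(756,598)))
    w=cloud(c); l=w.copy(); l[...,:2]=(w[...,:2]-q[:2])@Rz[:2,:2]
    m=(abs(l[...,1]-98)<8)&(l[...,0]>-190)&(l[...,0]<100)&(l[...,2]>60)&(l[...,2]<150)
    P=l[m]
    for x in range(-190,100,10):
        s=P[(P[:,0]>=x)&(P[:,0]<x+10)]
        if len(s)>4: print(x,len(s),np.percentile(s[:,2],[10,50,90]).round())
E
```

```text
[-0.114  0.079  1.963  0.227  0.653 -2.022] [0.23979467 0.2740225  0.73056808] [507.07536957  62.34102896 231.04293079] 46.080212134566956 9.8167
-190 17 [103. 114. 118.]
-180 34 [100. 115. 121.]
-170 36 [ 85. 115. 120.]
-160 59 [ 70.  99. 119.]
-150 49 [ 71. 106. 119.]
-140 49 [ 68. 100. 119.]
-130 34 [ 97. 115. 121.]
-120 33 [ 99. 114. 119.]
-110 17 [101. 118. 121.]
-80 31 [ 97. 114. 120.]
-70 34 [ 99. 113. 121.]
-60 36 [ 97. 116. 120.]
-50 34 [ 93. 113. 121.]
-40 18 [ 95. 117. 121.]
-190 15 [115. 119. 122.]
-180 12 [114. 118. 122.]
-170 17 [ 96. 119. 124.]
-160 19 [ 75. 117. 120.]
-150 14 [114. 117. 123.]
-140 15 [113. 120. 125.]
-130 15 [116. 120. 123.]
-120 14 [114. 119. 122.]
-110 15 [115. 118. 123.]
-100 15 [116. 118. 119.]
-90 15 [116. 119. 125.]
-80 14 [115. 119. 122.]
-70 6 [117. 119. 121.]
-40 16 [115. 120. 122.]
-30 8 [ 96. 118. 123.]
```

View pics/scene7z.png

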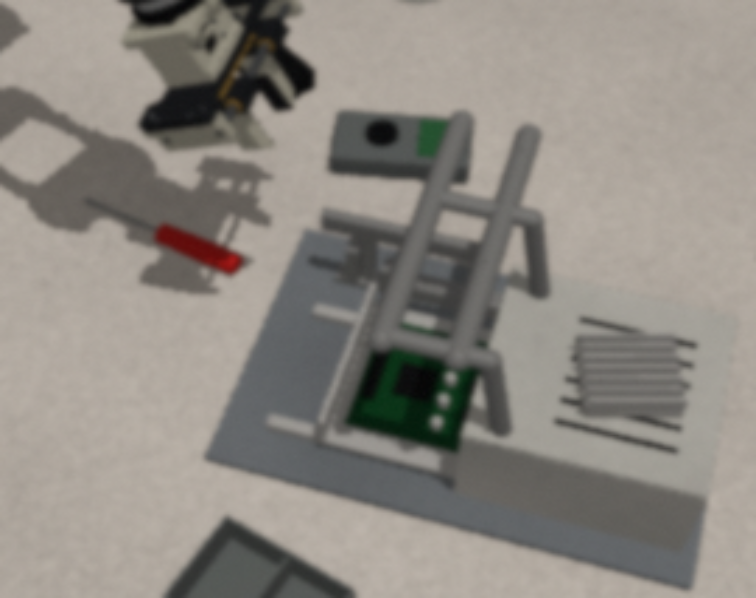

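View pics/top7z.png

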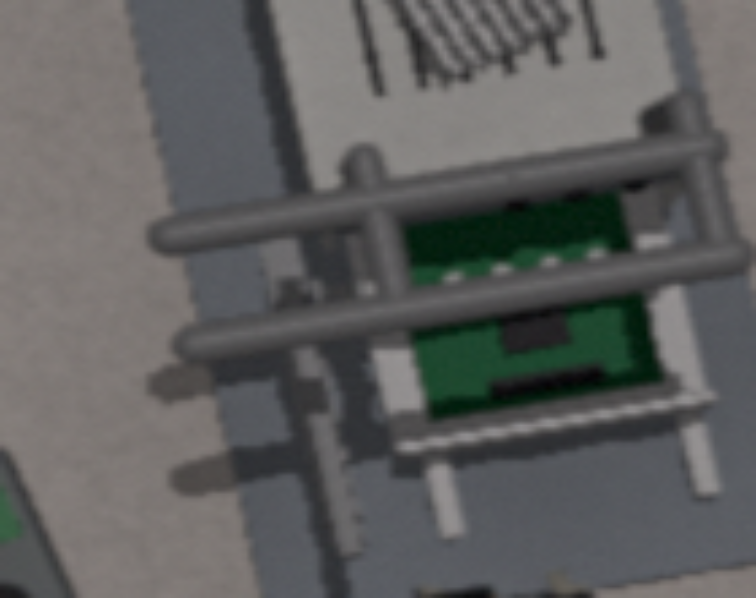

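The bar lies level, with its top at 118-119 mm along its whole length (level should be 105+13). The tray is out and the gripper is clear. Handing in.

```bash
python3 - <<'E'
from h import *
a=ld('top0')['img'].astype(int); b=ld('top7')['img'].astype(int)
for n,(x,y,w,h) in dict(screwdriver=(330,270,14,70),meter=(235,215,45,62),bin=(430,170,40,52),spool=(435,303,30,28),mug=(130,272,45,35),adapter=(222,293,36,46)).items():
    print(n,abs(a-b)[y:y+h,x:x+w].mean().round(1))
print(bot.close_job())
E
```

```text
screwdriver 42.5
meter 4.8
bin 3.9
spool 6.0
mug 5.3
adapter 4.2
the job is handed in; nothing more can be done
None
```

The tray is drawn out to its stop, with the latch bar fully down in the keeper's notch. The gripper has let go and backed off clear, and the job is handed in at about 10 s on the robot's clock.

- **How it went:** I gripped the bar from under the guard tube, pulled the tray about 34 mm and lifted the bar to about 0.33 rad. I then pulled on until the foot met the end stop, lowered the bar along its arc to about 0.05 rad and let go so it dropped the rest.
- **Last checks:** The bar's top reads 118–119 mm along its whole length, so it is level and seated (a level bar should read 118 mm). I put the tray at about 85 mm out, from the gripper's travel. The force on the tool was below 1 N with the gripper clear.
- **Things on the bench:** The multimeter, bin, spool, mug and adapter match between the first and last top pictures. The screwdriver patch did not match (difference 42.5 against 4–6 for the others). I put that down to the arm and its shadow over it in the last top picture, but did not check it separately. In the scene picture the screwdriver looks unmoved.
- **One correction:** My first lean of 35° put joint 5 on its lower limit, so the fingers stopped about 6–12 mm short of the grip height. I reduced the lean to 27° before gripping.

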